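# Pin a drill jig shut over a collar and keep it pressed

## Task

Slip the wide steel collar over the post inside the open drill jig, flat onto the pad there, fold the jig's lid down over it, and push the locating pin from its wooden stand down through the holes in the lid and the block until its flange sits on the lid. The pad is sprung and pushes the lid up a little, so finish while still pressing the jig fully shut, and do not let go at the end. Leave the other things on the bench where they are.

Things in the scene. Friction and masses are not known exactly. Their poses are not given: they have to be found in the camera images.
- jig: Fixed aluminium lower half of the drill jig, yaw within 0.35 rad; origin at the centre of its underside, on the bench, z up. Floor plate 110 (x) by 170 (y) by 12 mm; post and sprung pad at y = +10 mm; block with the pin hole, 90 x 40 mm, centred at y = -65 mm, top 40 mm above the bench; hinge block at y = 72 to 85 mm, top at 42 mm. Between the blocks the x sides are open.
- post_foot (a point): Centre of the top of the sprung brass pad (50 mm across) on which the collar is to lie, 18 mm above the bench; it gives up to 6 mm, at 5 N per mm. A fixed upright post, 16 mm in diameter, passes through its middle and stands 16 mm above this point.
- block_hole (a point): Centre of the mouth of the block's vertical pin hole, on the block's top, 40 mm above the bench. 13 mm diameter, 28 mm deep (down to the floor plate).
- hinge (a point): Middle of the lid's hinge axis, 49 mm above the bench at the jig's y = +77.5 mm; the axis runs along the jig's x. The lid is a steel plate 100 mm wide, 10 mm thick, 0.3 kg, reaching from this axis (at mid thickness) to a free edge 162.5 mm away; raised, that edge is about 210 mm above the bench, so pass above it.
- lid (a joint): Angle of the lid, rad: 0 = level, fully shut against its stop (top 54 mm above the bench); grows as the free edge rises; 1.57 = upright; starts at 1.65 to 1.92, leaning back. The stiff hinge holds it open; below 0.5 it sinks by its weight. With the collar on the sprung pad it rests on the collar at 0.03 to 0.04, free edge 6 mm high. Pressed at its pin hole, about 5 N brings it to 0.015, 8 N to 0.
- lid_hole (a point): Centre of the mouth of the lid's 15 mm pin hole, on the lid's outer (upper) face, 142.5 mm from the hinge axis; with the lid down it lies above block_hole. A second hole in the lid, 24 mm, is only a drilling window above the post.
- collar: Loose steel ring lying flat, outside 44 mm, bore 24 mm, 30 mm high, about 0.22 kg; origin at the centre of its underside. On the pad its top is 48 mm above the bench, 4 mm higher than the underside of the fully shut lid.
- stand: Fixed plywood block 50 x 50 x 45 mm that holds the pin upright in a hole in its middle; origin at the centre of its underside.
- pin: Loose locating pin, upright, 86 mm long, about 70 g; origin at the tip of its shank, z along it towards the handle. Shank 10 mm diameter and 40 mm long with a chamfered tip, then a flange 24 mm across and 4 mm thick, then a round handle 16 mm across from 44 to 86 mm. In the stand the flange rests on the stand's top, so the tip is 5 mm above the bench; pull it straight up.
- pin_tip (a point): Tip of the pin's shank.
- pin_grip (a point): Point on the pin's axis 72 mm above its tip, a good height to grip the handle.
- screwdriver: Bystander: screwdriver lying on the bench.
- sleeve: Bystander: slim upright brass sleeve, 26 mm across, 45 mm high; not the collar.
- tape: Bystander: grey roll lying flat, 100 mm across, 25 mm high.
- battery: Bystander: tool battery, 110 x 75 mm, 63 mm high.
- carton: Bystander: cardboard carton 110 x 150 x 70 mm.
- jar: Bystander: clear jar, 64 mm across, 90 mm high.
- box2: Bystander: small cardboard box 80 x 120 x 50 mm.
There are look-alikes about, which are no part of the job. Of the things shaped like the jig, the aluminium one is meant.

How it is judged (in metres and radians):
On the way, in this order (a step that is already met when the one before it is completed fails the run):
1. the collar sits on the post, flat on its sprung pad, with the lid still open (horizontal distance between collar and post_foot below 0.007 m and z of collar in the frame of jig below 0.021 m and angle between collar's own z axis and vertical below 0.1 rad and value of joint lid above 0.5 rad), for 0.2 s.
2. the lid is folded down over the seated collar (horizontal distance between collar and post_foot below 0.007 m and z of collar in the frame of jig below 0.021 m and angle between collar's own z axis and vertical below 0.1 rad and value of joint lid below 0.08 rad), for 0.2 s.
3. the pin is pushed down through the lid into the block (all of step 2 and horizontal distance between pin_tip and block_hole below 0.004 m and z of pin_tip in the frame of jig below 0.024 m and angle between pin's own z axis and vertical below 0.12 rad), for 0.2 s.
At the end, for the whole second after the job is handed in: Collar on the post (within 7 mm, flat on its pad within 3 mm); pin upright through lid and block (within 4 mm, tip 16 mm or more into the block), at rest; the robot, touching pin or jig with over 3 N, keeps the lid below 0.018 rad through the last second (horizontal distance between collar and post_foot below 0.007 m and z of collar in the frame of jig below 0.021 m and angle between collar's own z axis and vertical below 0.1 rad and horizontal distance between pin_tip and block_hole below 0.004 m and z of pin_tip in the frame of jig below 0.024 m and angle between pin's own z axis and vertical below 0.12 rad and value of joint lid below 0.018 rad and (contact force between any of the fingers, the arm and pin above 3 N or contact force between any of the fingers, the arm and jig above 3 N) and linear speed of pin below 0.03 m/s); the arm keeps its last pose, push and grip.
It fails at once if a bystander is pushed more than 30 mm from its place (distance of any of screwdriver, sleeve, tape, battery, carton, jar, box2 from where it was at the start of the episode above 0.03 m).
It also fails if it takes over 72 s, if anything falls off the work surface, if the arm or the gripper's body presses on something with over 40 N, if the wrist force passes 120 N, or if a joint passes its speed limit or range.

## Robot

A 6-joint arm with a two-finger parallel gripper is mounted at the origin on the work surface. World frame = base frame: x ahead of the robot, y to its left, z up, the work surface at z = 0. Lengths are in mm, angles in rad, forces in N, time in s.
With the tool pointing down it reaches from about 325 to 775 mm from the base axis. Payload 9.3 kg.
Tool frame: the origin (TCP) lies on the centre line of the jaws, within the pads' length; the fingertips stand 17 mm ahead of it and the grasp point (between the pads) lies 2 mm behind it; z points along the fingers, y is the line along which they close (so a half turn about z gives the same grasp; the last joint's range is limited). The gripper opens to 85 mm and grips with 20 to 120 N. Pads are 22 mm wide; open, the fingers measure 114 mm over their backs; the gripper's body (76 mm by 85 mm) begins 54 mm behind the grasp point. The pads swing forward as they close: fully open they stand 13 mm farther back than shut.
Start: joints at [0.955, 0.259, 0.021, 1.334, 0, 1.418], TCP at [245.551, 492.14, 248.279] pointing down, gripper open.
Joint ranges: [-3.04, 3.04], [-0.91, 1.82], [-1.04, 1.36], [-1.92, 1.95], [-1.52, 1.45], [-3.14, 3.14]. Speed limits (rad/s): [2.22, 2.22, 2.79, 3.14, 3.14, 3.14].

## Interface

Orientations are given as a rotation vector (axis times angle).
In Python, from plant import sense, viewer, order gives the robot as it stands.
- The arm moves only by the shell command python3 -m pendant 'ROWS'. ROWS is JSON, a list of rows, each a list of 7 numbers: the shift along the tool's x, y, z in units of 25 mm (1.0 is 25 mm), then the turn, a rotation vector about the tool's x, y, z in units of 5 degrees (1.0 is 5 degrees), then the opening, from 0 (shut) to 1 (fully open). A call has 1 to 10 rows; each row is the pose to reach, as a shift and turn from the pose commanded when the call began, along the tool's axes at that moment; what a row does not reach only later rows make up. A row lasts 1/12 s, in which the tool goes at most 41.7 mm and 7.16 degrees, less where a joint would pass 70% of its speed; a pose out of reach is approached as far as the arm can. A call with a gripper value outside its range is refused whole. The fingers move at their own pace and stop on an object; the grip force is fixed at half the most. Time passes only in rows, so rows that repeat a pose let the fingers close. It gives the time, the measured TCP pose, the force, the opening and the grip force at its end, in the units of the state.
- sense(): the state, without advancing time (a new reading comes with each control period).
- viewer.grab_frame(name): name is "side" or "top"; returns a dict with "pixels" (400x640x3 uint8, red, green, blue), "z_map" (400x640 float32, mm along the optical axis (not along the pixel's ray), 0 where there is no reading), "K" (3x3 intrinsics, pixels), "k1" (the pictures are not rectified: a ray, as slopes to the right and down, at radius r is drawn at 1 + k1 r^2 times it, then the intrinsics apply), "camera_from_world" (4x4, takes a point from world to camera coordinates). Camera axes: x right, y up, looking along -z (the intrinsics and any distortion apply to the point x, -y, -z); pixel columns grow to the right and rows downward; lengths in mm; the calibration is good to about 2 mm. A picture is of the moment at which its call begins.
- order.close_job(): hands the job in; it is judged then, once.
The state is a dict: "t": time; "qpos": joint angles; "qvel": joint speeds; "effort": joint torques, N m; "ee_pos": TCP position; "orientation": TCP orientation; "ft_force": force on the tool from outside, world axes, zero at the start; "ft_torque": the same for the moment, N m; "finger_gap": finger opening in mm; "grasp_force": force on a finger pad.
Only numpy, scipy, OpenCV 4.12 (cv2) and the standard library are available. Lean on these libraries where they do the work, as an engineer would, in place of code of your own. Each camera call takes 0.05 s, during which the arm holds its last target. There are 200 camera calls.

## Working session

There is one attempt and no reset: what is moved stays moved. The work goes in short steps, Python scripts to look and compute and a shell command to move; the robot and the scene stay as the last step left them, time stands still between calls to the robot, and variables do not carry over. Pictures are saved under pics/ and viewed, at most 12 in all, crops included, and the job is handed in when it is done.

```bash
ls; mkdir -p pics; cat > h.py <<'E'
import numpy as np, cv2
from plant import sense, viewer, order
from scipy.spatial.transform import Rotation as R
def grab(n): 
    return viewer.grab_frame(n)
def rays(f,uv):
    K=np.array(f["K"]);uv=np.atleast_2d(uv).astype(float)
    d=(uv-[K[0,2],K[1,2]])/[K[0,0],K[1,1]]
    s=d.copy()
    for _ in range(20): s=d/(1+f["k1"]*(s**2).sum(1,keepdims=True))
    T=np.array(f["camera_from_world"]);Rm=T[:3,:3]
    c=-Rm.T@T[:3,3]
    dc=np.c_[s[:,0],-s[:,1],-np.ones(len(s))]
    return c,dc@Rm
def onplane(f,uv,z):
    c,d=rays(f,uv); return c+d*((z-c[2])/d[:,2])[:,None]
def cloud(f):
    h,w=f["z_map"].shape
    u,v=np.meshgrid(np.arange(w),np.arange(h))
    c,d=rays(f,np.c_[u.ravel(),v.ravel()])
    P=c+d*f["z_map"].reshape(-1,1)
    P[f["z_map"].ravel()==0]=np.nan
    return P.reshape(h,w,3)
def proj(f,P):
    T=np.array(f["camera_from_world"]);p=np.atleast_2d(P)@T[:3,:3].T+T[:3,3]
    s=np.c_[p[:,0],-p[:,1]]/-p[:,2:3]
    s=s*(1+f["k1"]*(s**2).sum(1,keepdims=True));K=np.array(f["K"])
    return s*[K[0,0],K[1,1]]+[K[0,2],K[1,2]]
def save(f,n,box=None,k=1):
    im=f["pixels"][:,:,::-1]
    if box: im=im[box[1]:box[3],box[0]:box[2]]
    cv2.imwrite("pics/"+n,cv2.resize(im,None,fx=k,fy=k,interpolation=cv2.INTER_CUBIC))
E
python3 - <<'E'
from h import *
import pickle
for n in("top","side"):
    f=grab(n);save(f,n+"0.png");pickle.dump(f,open(n+"0.pkl","wb"))
    print(n,f["K"],f["k1"],f["camera_from_world"])
s=sense();print(s)
E
```

```text
pics
top [[465.28114814   0.         318.41163297]
 [  0.         465.28114814 201.15217275]
 [  0.           0.           1.        ]] -0.014419455870155052 [[-1.37339087e-02 -9.99848949e-01 -1.06516973e-02  1.63277339e+01]
 [ 9.85695673e-01 -1.53275137e-02  1.67836548e-01 -5.39249878e+02]
 [-1.67974460e-01 -8.19428010e-03  9.85757290e-01 -1.50830804e+03]
 [ 0.00000000e+00  0.00000000e+00  0.00000000e+00  1.00000000e+00]]
side [[469.69320616   0.         325.37431801]
 [  0.         469.69320616 198.62020704]
 [  0.           0.           1.        ]] -0.03132701042454314 [[ 9.25673959e-01 -3.77486815e-01  2.51281961e-02 -4.91064166e+02]
 [ 1.66577074e-01  4.66313753e-01  8.68794315e-01 -1.69189197e+02]
 [-3.39676022e-01 -8.00034492e-01  4.94535147e-01 -1.20080350e+03]
 [ 0.00000000e+00  0.00000000e+00  0.00000000e+00  1.00000000e+00]]
{'t': 0.1, 'qpos': array([ 9.55402714e-01,  2.59135608e-01,  2.08326227e-02,  1.33368137e+00,
       -1.69607824e-05,  1.41819051e+00]), 'qvel': array([-0.00010934, -0.00071619,  0.00205867, -0.00051419,  0.0008246 ,
        0.00022304]), 'effort': array([ 4.60805342e-03, -5.56690872e+01,  3.45072269e+01,  1.15175339e-02,
       -2.16124072e-04,  1.58331017e-05]), 'ee_pos': array([245.42307734, 491.95296414, 247.7247777 ]), 'orientation': array([-7.20376968e-01, -3.05744353e+00,  1.73998546e-03]), 'ft_force': array([-0.68658951, -0.09519065,  0.05532964]), 'ft_torque': array([ 0.00978506, -0.0338921 , -0.04052097]), 'grasp_force': 0.0, 'finger_gap': 85.1460319071275}
```

View pics/top0.png

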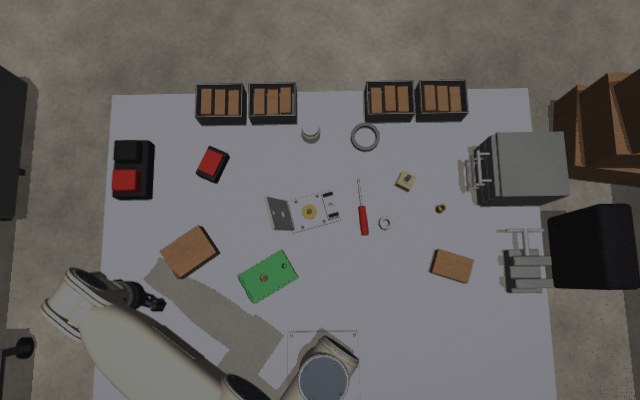

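View pics/side0.png

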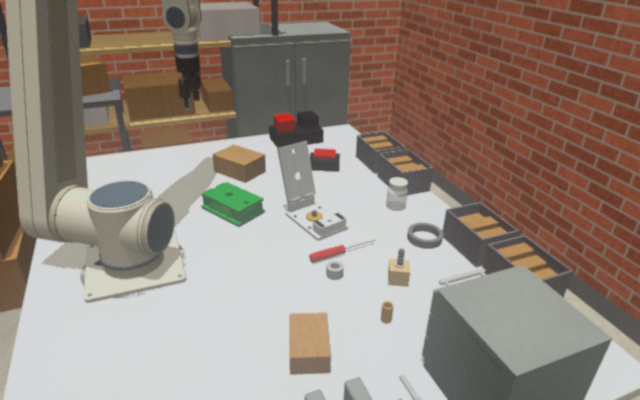

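The jig stands at about (310,212) in the top view, with its hinge on the left and the lid leaning left. The collar is at (385,223), the stand and pin at (405,180), and the sleeve at (440,208). The green jig at (268,276) is the decoy. I'll zoom in on both views.

```bash
python3 - <<'E'
from h import *
import pickle
t=pickle.load(open("top0.pkl","rb"));s=pickle.load(open("side0.pkl","rb"))
a=cv2.resize(t["pixels"][165:240,258:425,::-1],(0,0),fx=4.7,fy=4.7,interpolation=cv2.INTER_CUBIC)
b=cv2.resize(s["pixels"][190:290,275:425,::-1],(0,0),fx=2.4,fy=2.4,interpolation=cv2.INTER_CUBIC)
c=np.zeros((a.shape[0]+b.shape[0],max(a.shape[1],b.shape[1]),3),np.uint8);c[:a.shape[0],:a.shape[1]]=a;c[a.shape[0]:,:b.shape[1]]=b
cv2.imwrite("pics/z0.png",c);print(c.shape)
P=cloud(t);Q=cloud(s)
for n,uv in dict(pad=(309,217),floor=(297,222),block=(330,207),collar=(385,223),stand=(402,184),handle=(409,177),lid=(279,213),bench=(350,240)).items(): print(n,P[uv[1],uv[0]].round(1))
for n,uv in dict(block=(330,227),collar=(335,266),stand=(399,272),handle=(401,254),lid=(296,170)).items(): print(n,Q[uv[1],uv[0]].round(1))
E
```

```text
(592, 785, 3)
pad [490.3  41.2  17.9]
floor [475.5  82.7   5. ]
block [520.2 -30.   38.5]
collar [ 467.6 -216.5    4.3]
stand [ 593.2 -272.7   46.7]
handle [ 607.1 -288.8   90.8]
lid [487.1 130.8 144.5]
bench [412.4 -96.7  -4.4]
block [523.  -50.9  29.7]
collar [ 472.2 -206.2   18.8]
stand [ 597.8 -306.2   39.2]
handle [ 605.8 -293.1   82.1]
lid [483.  124.1 133.6]
```

View pics/z0.png

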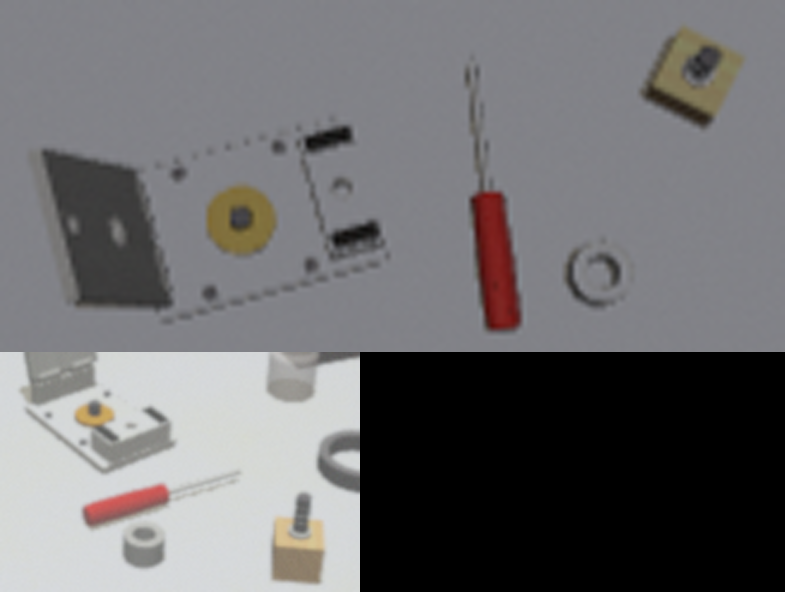

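The crop is clear: pad and post at about (309.3,211.5), block hole at (330.7,204.7), collar at (386,223), and the pin handle top at about (408.5,177.5). Next I'll measure these with masks and rays.

```bash
cat >> h.py <<'E'
def ell(mask):
    c=max(cv2.findContours(mask.astype(np.uint8),cv2.RETR_EXTERNAL,cv2.CHAIN_APPROX_NONE)[0],key=cv2.contourArea)
    return cv2.fitEllipse(cv2.convexHull(c)),c
def win(shape,box):
    m=np.zeros(shape,bool);m[box[1]:box[3],box[0]:box[2]]=1;return m
E
python3 - <<'E'
from h import *
import pickle
t=pickle.load(open("top0.pkl","rb"));s=pickle.load(open("side0.pkl","rb"))
def hsv(f):return cv2.cvtColor(f["pixels"],cv2.COLOR_RGB2HSV)
for f,n,bp in((t,"top",(295,195,325,228)),(s,"side",(300,205,330,228))):
    H=hsv(f);m=(H[...,1]>90)&(H[...,0]>10)&(H[...,0]<35)&win(H.shape[:2],bp)
    e,c=ell(m);print(n,"pad",e,onplane(f,[e[0]],18).round(1))
    # dense cloud centroids
    P=cloud(f)
    for nm,c0,r,z0,z1 in(("collar",(468,-212),35,20,40),("handle",(605,-292),25,75,105),("stand",(600,-290),45,38,55)):
        k=(np.hypot(P[...,0]-c0[0],P[...,1]-c0[1])<r)&(P[...,2]>z0)&(P[...,2]<z1)
        v,u=np.nonzero(k);print(n,nm,k.sum(),P[k].mean(0).round(1),u.mean().round(1),v.mean().round(1),P[k].min(0).round(0),P[k].max(0).round(0))
g=cv2.cvtColor(t["pixels"],cv2.COLOR_RGB2GRAY)
print(g[199:211,322:342]); print(g[214:233,376:396]); print(g[166:192,394:420])
gs=cv2.cvtColor(s["pixels"],cv2.COLOR_RGB2GRAY);print(gs[216:236,312:346]);print(gs[256:282,324:348])
st=sense();M=R.from_rotvec(st["orientation"]).as_matrix();print(M.round(3))
E
```

```text
top pad ((308.7503662109375, 211.42002868652344), (13.38815975189209, 13.928431510925293), 99.2155990600586) [[509.4  41.9  18. ]]
top collar 99 [ 465.1 -215.    30.1] 385.6 222.8 [ 444. -236.   21.] [ 485. -194.   38.]
top handle 23 [ 605.9 -286.7   89.4] 408.3 177.5 [ 599. -295.   77.] [ 614. -280.   99.]
top stand 192 [ 605.1 -286.6   46.1] 406.0 180.5 [ 574. -321.   38.] [ 639. -256.   55.]
side pad ((313.9050598144531, 215.9559326171875), (8.261245727539062, 14.718528747558594), 91.31958770751953) [[508.4  37.3  18. ]]
side collar 186 [ 465.1 -220.5   28. ] 334.8 267.0 [ 445. -240.   20.] [ 487. -195.   34.]
side handle 53 [ 606.4 -292.3   85.8] 401.2 252.5 [ 599. -298.   75.] [ 616. -284.   93.]
side stand 272 [ 604.9 -295.5   45.2] 399.6 266.9 [ 575. -323.   38.] [ 641. -254.   54.]
[[ 93 124 130 131 130 130 130 130 131 130 130 130 131 130 130 130 130 130
  129 131]
 [106 107 130 131 129 130 130 130 130 130 130 131 130 131 131 130 130 130
  130 131]
 [115  96 130 130 130 131 130 131 130 130 131 130 130 130 130 130 131 131
  130 130]
 [128  97 131 129 131 131 130 123 117 124 12
[... 9993 characters left out ...]
175 208 216 215 216]
 [214 212 194 156 129 128 128 131 130 130 129 130 128 127 128 124 123 124
  145 181 209 216 217 216]
 [216 215 206 179 151 135 130 131 130 130 130 130 130 127 127 125 128 145
  175 203 214 216 216 216]
 [215 215 213 204 189 168 148 135 131 132 131 131 130 130 133 145 160 184
  204 213 216 216 216 215]
 [215 215 216 214 209 201 188 167 159 154 151 151 152 160 168 185 201 209
  214 216 215 216 216 215]
 [215 216 216 217 215 213 209 205 201 194 191 192 193 202 205 210 213 215
  215 215 216 217 215 216]
 [215 216 216 216 217 217 216 215 214 211 212 210 211 213 215 215 215 216
  215 216 216 217 216 216]]
[[-0.895  0.446 -0.001]
 [ 0.446  0.895 -0.001]
 [ 0.    -0.001 -1.   ]]
```

```bash
python3 - <<'E'
from h import *
import pickle
t=pickle.load(open("top0.pkl","rb"));s=pickle.load(open("side0.pkl","rb"))
def both(n,a,b,z):
    A=onplane(t,[a],z)[0];B=onplane(s,[b],z)[0]
    c1,d1=rays(t,[a]);c2,d2=rays(s,[b]);d1=d1[0];d2=d2[0]
    X=np.linalg.lstsq(np.c_[d1,-d2],c2-c1,rcond=None)[0]
    print(n,A.round(1),B.round(1),"tri",((c1+d1*X[0]+c2+d2*X[1])/2).round(1));return A,B
p=both("pad",(308.75,211.42),(313.9,215.96),18)
h=both("hole",(330.2,204.6),(328.9,220.3),40)
both("collar",(386.2,222.6),(335.0,265.5),30)
both("handle c",(408.3,177.5),(401.2,252.5),80)
for i in 0,1:
    d=p[i]-h[i];print(np.hypot(*d[:2]),np.arctan2(-d[0],d[1]))
# pad outline in side w/ post: lid plane angle from cloud
P=cloud(t)
for i,f in enumerate((t,s)):
    P=cloud(f);y=np.array([-np.sin(.31),np.cos(.31)]);x=np.array([np.cos(.31),np.sin(.31)])
    rel=P[...,:2]-p[i][:2];lx=rel@x;ly=rel@y+10
    k=(abs(lx)<45)&(ly>60)&(ly<160)&(P[...,2]>70)&(P[...,2]<190)
    a=np.polyfit(P[k][:,2],ly[k],1);print(k.sum(),"lid lean",np.pi/2+np.arctan(a[0]),"y at z=49",np.polyval(a,49), "top", np.nanmax(np.where((abs(lx)<45)&(ly>60)&(ly<170),P[...,2],np.nan)))
E
```

```text
pad [509.4  41.9  18. ] [508.4  37.3  18. ] tri [510.   41.9  14.9]
hole [528.1 -30.8  40. ] [527.1 -32.1  40. ] tri [528.  -30.8  39.1]
collar [ 465.8 -217.1   30. ] [ 466.9 -217.5   30. ] tri [ 466.4 -217.3   29.9]
handle c [ 607.9 -288.5   80. ] [ 611.1 -285.4   80. ] tri [ 608.1 -288.4   82.6]
75.0645463744484 0.2519181167514424
71.85907159197141 0.26378258347163697
401 lid lean 1.8835706923433582 y at z=49 72.1792245327871 top 213.15774410754534
1082 lid lean 1.885305355592084 y at z=49 75.78220542949896 top 207.1614776394565
```

```bash
cat >> h.py <<'E'
def go(p,yaw=None):
    "units for a row: world target p, heading of tool y (rad), tool down"
    s=sense();Rn=R.from_rotvec(s["orientation"]);d=Rn.inv().apply(np.array(p)-s["ee_pos"])/25
    r=np.zeros(3)
    if yaw is not None:
        y=np.array([np.cos(yaw),np.sin(yaw),0]);z=np.array([0,0,-1.]);x=np.cross(y,z)
        r=np.rad2deg((Rn.inv()*R.from_matrix(np.c_[x,y,z])).as_rotvec())/5
    print("row",d.round(2),r.round(2),"t",round(s["t"],2),"at",s["ee_pos"].round(1),"F",s["ft_force"].round(1),"gap",round(s["finger_gap"],1))
    return d,r
JIG=np.array([509.4,41.7]);YAW=.252
def jw(x,y,z):
    c,s=np.cos(YAW),np.sin(YAW);l=[x,y-10];return np.array([JIG[0]+c*l[0]-s*l[1],JIG[1]+s*l[0]+c*l[1],z])
E
python3 -c "
from h import *
go((466.3,-217.3,110),.252)"
```

```text
row [-20.57 -21.44   5.53] [-0.01  0.    9.81] t 0.1 at [245.4 492.  247.7] F [-0.7 -0.1  0.1] gap 85.1
```

```bash
python3 -m pendant '[[-20.57,-21.44,0,0,0,9.8,0.8],[-20.57,-21.44,0,0,0,9.8,0.8],[-20.57,-21.44,0,0,0,9.8,0.8],[-20.57,-21.44,0,0,0,9.8,0.8],[-20.57,-21.44,0,0,0,9.8,0.8],[-20.57,-21.44,0,0,0,9.8,0.8],[-20.57,-21.44,0,0,0,9.8,0.8],[-20.57,-21.44,0,0,0,9.8,0.8],[-20.57,-21.44,0,0,0,9.8,0.8],[-20.57,-21.44,0,0,0,9.8,0.8]]'; python3 -c "
from h import *
go((466.3,-217.3,90),.252)"
```

```text
t: 0.93
ee_pos: [369.3, 92.4, 248.3]
orientation: [1.923, 2.484, 0.0]
ft_force: [0.7, 0.2, 0.1]
finger_gap: 68.7
grasp_force: 0.0
row [-12.97   0.66   6.33] [0.   0.   0.01] t 0.93 at [369.3  92.4 248.3] F [0.7 0.2 0.1] gap 68.7
```

```bash
python3 -m pendant '[[-12.97,0.66,3,0,0,0,0.8],[-12.97,0.66,3,0,0,0,0.8],[-12.97,0.66,3,0,0,0,0.8],[-12.97,0.66,3,0,0,0,0.8],[-12.97,0.66,3,0,0,0,0.8],[-12.97,0.66,3,0,0,0,0.8],[-12.97,0.66,3,0,0,0,0.8],[-12.97,0.66,6.3,0,0,0,0.8],[-12.97,0.66,6.3,0,0,0,0.8],[-12.97,0.66,6.3,0,0,0,0.8]]'; python3 - <<'E'
from h import *
go((466.3,-217.3,20),.252)
t=grab("top");s=grab("side")
save(t,"a.png",(340,170,450,270),3.6);save(s,"b.png",(270,180,410,300),3)
a=cv2.imread("pics/a.png");b=cv2.imread("pics/b.png")
h=max(len(a),len(b));f=lambda m:cv2.copyMakeBorder(m,0,h-len(m),0,0,cv2.BORDER_CONSTANT)
cv2.imwrite("pics/ab.png",np.hstack([f(a),f(b)])[:, :800])
E
```

```text
t: 1.77
ee_pos: [465.2, -216.8, 86.2]
orientation: [-1.923, -2.478, 0.001]
ft_force: [-0.5, 0.1, 0.3]
finger_gap: 68.4
grasp_force: 0.0
row [-0.04  0.05  2.65] [-0.04 -0.04 -0.02] t 1.77 at [ 465.2 -216.8   86.2] F [-0.5  0.1  0.3] gap 68.4
```

View pics/ab.png

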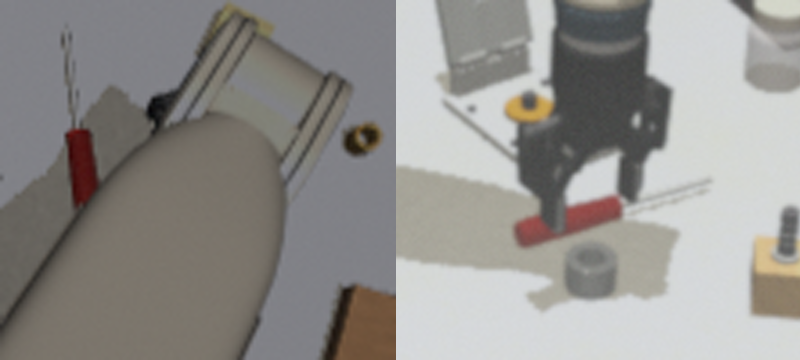

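The side view shows the open jaws straddling the collar, which is at about (590,270) in the crop. The arm hides the collar from above. I'll descend and grip.

```bash
python3 -m pendant '[[0,0,1.3,0,0,0,0.8],[0,0,2.6,0,0,0,0.8],[0,0,2.6,0,0,0,0.8],[0,0,2.6,0,0,0,0.8],[0,0,2.6,0,0,0,0],[0,0,2.6,0,0,0,0],[0,0,2.6,0,0,0,0],[0,0,2.6,0,0,0,0],[0,0,2.6,0,0,0,0],[0,0,2.6,0,0,0,0]]';python3 -m pendant '[[0,0,0,0,0,0,0],[0,0,0,0,0,0,0],[0,0,-2,0,0,0,0],[0,0,-4,0,0,0,0],[0,0,-4,0,0,0,0],[0,0,-4,0,0,0,0]]'; python3 - <<'E'
from h import *
go(jw(0,10,130),.252)
s=grab("side");save(s,"c.png",(270,150,410,300),3)
E
```

```text
t: 2.7
ee_pos: [467.6, -216.0, 28.6]
orientation: [1.921, 2.481, 0.001]
ft_force: [-1.2, 1.8, 11.9]
finger_gap: 42.6
grasp_force: 59.1
t: 3.2
ee_pos: [468.6, -216.7, 131.8]
orientation: [1.918, 2.476, 0.001]
ft_force: [0.3, -1.1, -1.1]
finger_gap: 41.8
grasp_force: 62.2
row [9.6  4.17 0.03] [0.07 0.08 0.01] t 3.2 at [ 468.6 -216.7  131.8] F [ 0.3 -1.1 -1.1] gap 41.8
```

View pics/c.png

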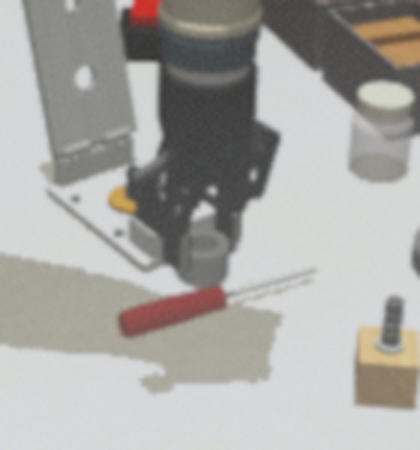

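The collar is lifted clear and held upright between the fingers, at about (203,258) in the crop. I'll carry it over the post at the same height, then lower it to just above and check.

```bash
python3 -m pendant '[[9.6,4.2,0,0,0,0,0],[9.6,4.2,0,0,0,0,0],[9.6,4.2,0,0,0,0,0],[9.6,4.2,0,0,0,0,0],[9.6,4.2,0,0,0,0,0],[9.6,4.2,0,0,0,0,0],[9.6,4.2,0,0,0,0,0],[9.6,4.2,1.2,0,0,0,0],[9.6,4.2,2.0,0,0,0,0],[9.6,4.2,2.0,0,0,0,0]]'; python3 - <<'E'
from h import *
go(jw(0,10,47),.252)
import pickle
t=grab("top");s=grab("side");pickle.dump((t,s),open("d.pkl","wb"))
save(t,"a.png",(270,170,370,260),4);save(s,"b.png",(265,150,365,260),4)
a=cv2.imread("pics/a.png");b=cv2.imread("pics/b.png")
h=max(len(a),len(b));f=lambda m:cv2.copyMakeBorder(m,0,h-len(m),0,0,cv2.BORDER_CONSTANT)
cv2.imwrite("pics/d.png",np.hstack([f(a),f(b)]))
print(proj(s,jw(0,10,34)),proj(s,jw(0,10,18)))
E
```

```text
t: 4.08
ee_pos: [505.3, 43.7, 71.8]
orientation: [-1.919, -2.48, 0.006]
ft_force: [-1.7, 0.1, -1.4]
finger_gap: 42.1
grasp_force: 62.1
row [-0.12  0.14  0.99] [-0.08 -0.02  0.02] t 4.08 at [505.3  43.7  71.8] F [-1.7  0.1 -1.4] gap 42.1
[[313.74961798 210.56171638]] [[313.6805739  215.16295617]]
```

View pics/d.png

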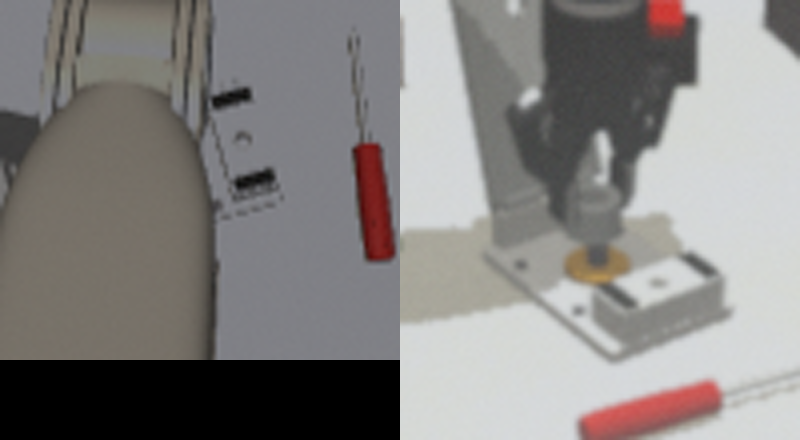

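The side view shows the collar hanging just above the post: collar centre at about (596,205) in the crop, post at (598,250). The robot reads about 4 mm off target, so I'll settle it first.

```bash
python3 -m pendant '[[-0.1,0.18,0,0,0,0,0],[-0.1,0.18,0,0,0,0,0],[-0.1,0.18,0,0,0,0,0],[-0.1,0.18,0,0,0,0,0]]'; python3 - <<'E'
from h import *
go([510,42.2,47],.252)
s=grab("side")
g=cv2.cvtColor(s["pixels"],cv2.COLOR_RGB2GRAY)
print(g[194:222,302:328])
print(proj(s,[[510,42.2,sense()["ee_pos"][2]-28.6+dz] for dz in(0,30)]))
E
```

```text
t: 4.52
ee_pos: [513.6, 41.5, 76.5]
orientation: [1.924, 2.482, 0.001]
ft_force: [0.2, -0.6, -1.6]
finger_gap: 41.6
grasp_force: 62.2
row [ 0.06 -0.13  1.18] [0.01 0.   0.  ] t 4.52 at [513.6  41.5  76.5] F [ 0.2 -0.6 -1.6] gap 41.6
[[101  91  79  73  73  73  75  79  87 102 122 133 151 162 175 185 179 140
   96  78  74  78  93 110 160 204]
 [114 106  90  80  74  73  77  86  98 108 120 133 141 144 147 151 152 134
  115  95  83  85  96 111 158 205]
 [118 109  94  78  74  76  79  89 101 104 109 120 122 122 123 127 128 130
  128 120 101  91  97 112 159 204]
 [120 112  95  84  74  73  79  91 101 101 104 108 111 113 117 115 118 121
  131 130 120 103 100 121 165 204]
 [142 136 113  89  74  76  80  93 103 102 104 110 114 117 115 115 116 121
  132 136 126 106 112 148 185 208]
 [147 137 117  87  76  75  81  92 105 107 112 118 120 120 118 123 126 132
  133 131 119 102 123 169 201 212]
 [135 127 108  85  76  78  84  93 104 107 116 124 129 132 133 131 131 131
  128 125 114 122 156 190 208 213]
 [127 121 111  88  77  76  81  92 104 104 110 124 128 132 132 130 126 123
  118 117 127 164 193 208 212 
[... 1544 characters left out ...]
 150 128 122 124 123 124 117 110 100 101 101 111 120 126 124
  126 131 138 157 165 168 177 186]
 [160 159 158 150 124 119 121 122 124 121 122 116 117 119 120 123 123 126
  124 130 148 173 187 193 202 207]
 [160 160 159 152 135 120 122 124 125 131 133 134 134 132 133 129 133 137
  144 156 177 200 207 209 211 212]
 [161 161 159 157 151 138 133 128 129 139 144 152 150 150 145 142 153 174
  189 198 205 211 214 214 211 203]
 [160 162 160 163 163 171 173 158 144 145 141 137 132 125 123 130 159 190
  203 210 212 214 213 213 208 188]
 [164 164 166 174 184 199 204 197 187 180 166 145 124 105  97 106 129 163
  188 205 212 214 214 213 209 195]]
[[313.93918005 206.44315659]
 [314.07375249 197.58807275]]
```

```bash
python3 -m pendant '[[0.05,-0.13,0,0,0,0,0],[0.05,-0.13,0,0,0,0,0],[0.05,-0.13,0.3,0,0,0,0],[0.05,-0.13,0.5,0,0,0,0],[0.05,-0.13,0.6,0,0,0,0],[0.05,-0.13,0.7,0,0,0,0],[0.05,-0.13,0.8,0,0,0,0],[0.05,-0.13,0.8,0,0,0,0],[0.05,-0.13,0.8,0,0,0,0]]'; python3 -c "
from h import *
go([510,42.2,47],.252)"
```

```text
t: 5.32
ee_pos: [509.6, 42.2, 55.6]
orientation: [-1.924, -2.484, 0.0]
ft_force: [0.0, -0.9, -2.2]
finger_gap: 42.0
grasp_force: 62.2
row [-0.01  0.01  0.34] [-0.   -0.    0.01] t 5.32 at [509.6  42.2  55.6] F [ 0.  -0.9 -2.2] gap 42.0
```

No contact force with the collar's underside at 27 mm, so it is over the post. I'll lower it to the pad and release.

```bash
python3 -m pendant '[[0,0,0.2,0,0,0,0],[0,0,0.32,0,0,0,0],[0,0,0.36,0,0,0,0],[0,0,0.36,0,0,0,0],[0,0,0.36,0,0,0,0]]'; python3 -m pendant '[[0,0,0,0,0,0,0.7],[0,0,0,0,0,0,0.7],[0,0,0,0,0,0,0.7],[0,0,0,0,0,0,0.7],[0,0,0,0,0,0,0.7],[0,0,-1.5,0,0,0,0.7],[0,0,-3,0,0,0,0.7],[0,0,-4.5,0,0,0,0.7],[0,0,-6,0,0,0,0.7],[0,0,-7,0,0,0,0.7]]'; python3 - <<'E'
from h import *
go(jw(0,140,250),.252)
s=grab("side");save(s,"e.png",(265,150,365,250),5)
E
```

```text
t: 5.73
ee_pos: [509.6, 42.2, 46.7]
orientation: [-1.924, -2.484, 0.0]
ft_force: [-0.5, 0.5, -1.8]
finger_gap: 42.0
grasp_force: 62.2
t: 6.57
ee_pos: [510.1, 42.2, 225.5]
orientation: [1.922, 2.481, 0.003]
ft_force: [1.2, -1.0, 0.6]
finger_gap: 60.1
grasp_force: 0.0
row [ 5.18 -0.02 -0.98] [0.04 0.01 0.01] t 6.57 at [510.1  42.2 225.5] F [ 1.2 -1.   0.6] gap 60.1
```

View pics/e.png

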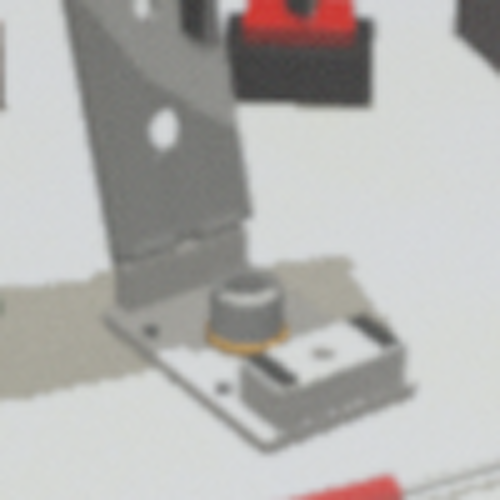

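The collar sits flat on the pad around the post, at about (247,312) in the crop, and the lid is still open. Next I'll shut the fingers, pass over the lid and come down behind it.

```bash
python3 -m pendant '[[0,0,-1.6,0,0,0,0],[0,0,-1.6,0,0,0,0],[1.5,0,-1.6,0,0,0,0],[3,0,-1.6,0,0,0,0],[4.5,0,-1.6,0,0,0,0],[6.3,0,-1.6,0,0,0,0],[6.3,0,-1.6,0,0,0,0],[6.3,0,0,0,0,0,0],[6.3,0,0.9,0,0,0,0],[6.3,0,0.9,0,0,0,0]]'; python3 -m pendant '[[0,0,0,0,0,0,0],[-0.5,0,0,0,0,0,0],[-1,0,0,0,0,0,0],[-1.5,0,0,0,0,0,0],[-2,0,0,0,0,0,0],[-2.5,0,0,0,0,0,0],[-3,0,0,0,0,0,0],[-3,0,0,0,0,0,0]]'; python3 - <<'E'
from h import *
s=go(jw(0,93.5,200),.252)
s=grab("side");P=cloud(s);rel=P[...,:2]-JIG;c,n=np.cos(YAW),np.sin(YAW)
lx=rel@[c,n];ly=rel@[-n,c]+10
k=(abs(lx)<45)&(lx<-20)&(ly>60)&(ly<130)&(P[...,2]>70)&(P[...,2]<190)
a=np.polyfit(P[k][:,2],ly[k],1);print(k.sum(),"lid",np.pi/2+np.arctan(a[0]))
E
```

```text
t: 7.45
ee_pos: [468.1, 194.6, 195.1]
orientation: [-1.92, -2.481, 0.008]
ft_force: [0.2, 0.6, -0.5]
finger_gap: 0.0
grasp_force: 0.0
t: 8.12
ee_pos: [489.8, 119.6, 199.4]
orientation: [1.926, 2.481, -0.001]
ft_force: [0.8, 0.3, 0.3]
finger_gap: 0.1
grasp_force: 0.0
row [ 0.13 -0.02 -0.03] [ 0.    0.01 -0.02] t 8.12 at [489.8 119.6 199.4] F [0.8 0.3 0.3] gap 0.1
265 lid 1.539597632368717
```

```bash
python3 -m pendant '[[-0.35,0,0.2,0,0,0,0],[-0.72,0,0.4,0,0,0,0],[-1.2,0,0.5,0,0,0,0],[-1.69,0,0.63,0,0,0,0],[-2.38,0,0.92,0,0,0,0],[-3.02,0,1.32,0,0,0,0],[-3.59,0,1.8,0,0,0,0],[-4.08,0,2.37,0,0,0,0],[-4.08,0,2.37,0,0,0,0]]'; python3 - <<'E'
from h import *
go(jw(0,-36,77),.252)
s=grab("side");save(s,"f.png",(255,120,365,250),4)
E
```

```text
t: 8.92
ee_pos: [514.0, 20.9, 137.4]
orientation: [-1.925, -2.48, 0.004]
ft_force: [-0.6, 0.2, 0.3]
finger_gap: -0.3
grasp_force: 0.0
row [-0.99  0.04  2.41] [-0.04 -0.   -0.01] t 8.92 at [514.   20.9 137.4] F [-0.6  0.2  0.3] gap -0.3
```

View pics/f.png

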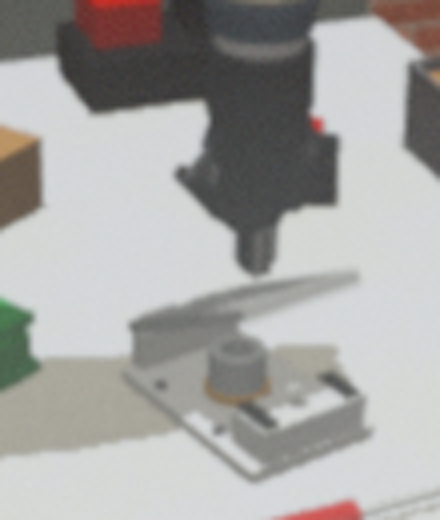

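The lid is down to roughly 0.5 rad, with the collar seated beneath it at (237,365) in the crop. I'll follow it down.

```bash
python3 -m pendant '[[-0.3,0,0.45,0,0,0,0],[-0.5,0,0.86,0,0,0,0],[-0.7,0,1.32,0,0,0,0],[-0.84,0,1.8,0,0,0,0],[-0.93,0,2.2,0,0,0,0],[-0.96,0,2.4,0,0,0,0],[-0.96,0,2.4,0,0,0,0],[-0.96,0,2.4,0,0,0,0]]'; python3 -m pendant '[[0,0,-2,0,0,0,0.5],[0,0,-4,0,0,0,0.5],[0,0,-4,0,0,0,0.5]]';python3 - <<'E'
from h import *
go([608.2,-288.4,140],.252)
s=grab("side");P=cloud(s);rel=P[...,:2]-JIG;c,n=np.cos(YAW),np.sin(YAW)
lx=rel@[c,n];ly=rel@[-n,c]+10
k=(abs(lx)<40)&(ly>-75)&(ly<60)&(P[...,2]>44)&(P[...,2]<75)
a=np.polyfit(ly[k],P[k][:,2],1);print(k.sum(),"lid",-a[0],np.polyval(a,[77.5,-65]))
save(s,"g.png",(255,120,365,250),4)
E
```

```text
t: 9.63
ee_pos: [520.6, 0.3, 80.2]
orientation: [-1.923, -2.484, 0.0]
ft_force: [0.7, -0.7, -0.7]
finger_gap: -0.1
grasp_force: 0.0
t: 9.88
ee_pos: [522.0, 0.2, 185.6]
orientation: [1.92, 2.48, 0.005]
ft_force: [1.0, -0.3, 0.1]
finger_gap: 35.7
grasp_force: 0.0
row [-12.04   0.44   1.86] [0.07 0.03 0.01] t 9.88 at [5.220e+02 2.000e-01 1.856e+02] F [ 1.  -0.3  0.1] gap 35.7
601 lid 0.03657085495314561 [54.81717362 60.02852045]
```

The lid rests on the collar at about 0.037 rad, as expected. Next is the pin.

```bash
python3 -m pendant '[[-12.04,0.44,0.8,0,0,0,0.5],[-12.04,0.44,0.8,0,0,0,0.5],[-12.04,0.44,0.8,0,0,0,0.5],[-12.04,0.44,0.8,0,0,0,0.5],[-12.04,0.44,0.8,0,0,0,0.5],[-12.04,0.44,0.8,0,0,0,0.5],[-12.04,0.44,0.8,0,0,0,0.5],[-12.04,0.44,0.8,0,0,0,0.5],[-12.04,0.44,1.4,0,0,0,0.5],[-12.04,0.44,1.4,0,0,0,0.5]]'; python3 -m pendant '[[0,0,0,0,0,0,0.5],[0,0,0,0,0,0,0.5],[0,0,0,0,0,0,0.5]]'; python3 - <<'E'
from h import *
go([608.2,-288.4,76],.252)
s=grab("side");save(s,"h.png",(355,160,455,290),4)
E
```

```text
t: 10.77
ee_pos: [605.8, -289.1, 142.8]
orientation: [-1.924, -2.48, 0.0]
ft_force: [0.6, 0.2, 0.1]
finger_gap: 42.5
grasp_force: 0.0
t: 11.02
ee_pos: [606.8, -287.8, 146.3]
orientation: [1.922, 2.484, 0.0]
ft_force: [0.3, -0.1, -0.2]
finger_gap: 42.7
grasp_force: 0.0
row [-0.03  0.05  2.81] [0.01 0.01 0.02] t 11.02 at [ 606.8 -287.8  146.3] F [ 0.3 -0.1 -0.2] gap 42.7
```

View pics/h.png

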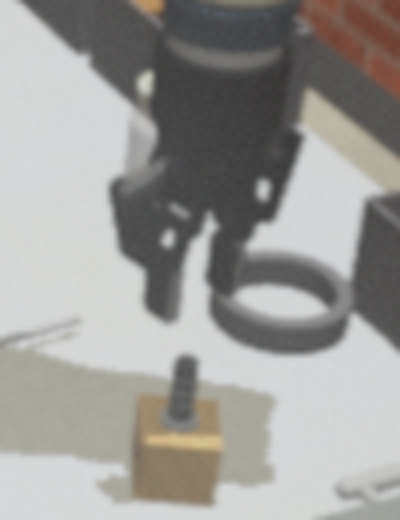

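The jaws are centred above the pin handle, which is at about (187,360) in the crop. I'll descend, grip and pull straight up.

```bash
python3 -m pendant '[[-0.03,0.05,1,0,0,0,0.5],[-0.03,0.05,2,0,0,0,0.5],[-0.03,0.05,2.8,0,0,0,0.5],[-0.03,0.05,2.8,0,0,0,0.5],[-0.03,0.05,2.8,0,0,0,0.5],[-0.03,0.05,2.8,0,0,0,0],[-0.03,0.05,2.8,0,0,0,0],[-0.03,0.05,2.8,0,0,0,0],[-0.03,0.05,2.8,0,0,0,0],[-0.03,0.05,2.8,0,0,0,0]]'; python3 -m pendant '[[0,0,0,0,0,0,0],[0,0,0,0,0,0,0],[0,0,0,0,0,0,0]]'; python3 -m pendant '[[0,0,-0.5,0,0,0,0],[0,0,-1,0,0,0,0],[0,0,-1.5,0,0,0,0],[0,0,-2,0,0,0,0],[0,0,-2.5,0,0,0,0],[0,0,-3.3,0,0,0,0],[0,0,-3.3,0,0,0,0],[0,0,-3.3,0,0,0,0]]'; python3 - <<'E'
from h import *
go([528,-31,160],.252)
s=grab("side");save(s,"h2.png",(355,160,455,290),4)
g=cv2.cvtColor(s["pixels"],cv2.COLOR_RGB2GRAY);p=sense()["ee_pos"]
print(proj(s,[p+[0,0,-74+d] for d in(0,40,60)]))
import pickle;pickle.dump(s,open("h2.pkl","wb"))
E
```

```text
t: 11.9
ee_pos: [608.7, -289.3, 77.1]
orientation: [1.922, 2.481, 0.001]
ft_force: [-0.1, 2.2, 7.2]
finger_gap: 14.3
grasp_force: 58.4
t: 12.15
ee_pos: [608.7, -289.4, 77.1]
orientation: [1.922, 2.481, 0.001]
ft_force: [-0.3, 0.3, 7.4]
finger_gap: 14.4
grasp_force: 58.4
t: 12.82
ee_pos: [608.4, -289.3, 159.1]
orientation: [1.922, 2.481, 0.0]
ft_force: [-0.1, -0.0, -0.6]
finger_gap: 14.0
grasp_force: 58.8
row [10.81 -0.53 -0.06] [0.02 0.03 0.01] t 12.82 at [ 608.4 -289.3  159.1] F [-0.1 -0.  -0.6] gap 14.0
[[400.98886018 252.3222767 ]
 [402.76461281 238.65786107]
 [403.674882   231.63996042]]
```

View pics/h2.png

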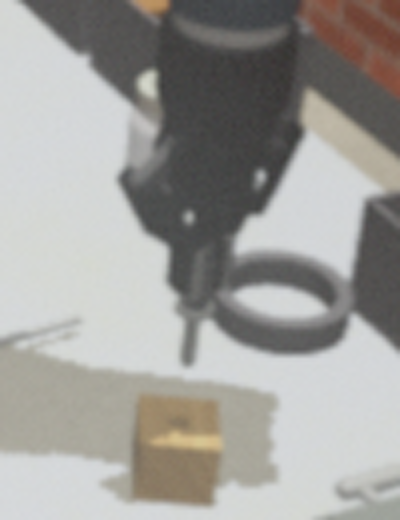

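The pin is out of the stand and hangs straight, with its flange at about (193,312) and tip at (188,365) in the crop. I'll carry it above the lid hole.

```bash
python3 -m pendant '[[1.3,-0.53,0,0,0,0,0],[2.6,-0.53,0,0,0,0,0],[3.9,-0.53,0,0,0,0,0],[5.2,-0.53,0,0,0,0,0],[6.5,-0.53,0,0,0,0,0],[7.8,-0.53,0,0,0,0,0],[9.1,-0.53,0,0,0,0,0],[10.2,-0.53,0,0,0,0,0],[10.8,-0.53,0,0,0,0,0],[10.8,-0.53,0,0,0,0,0]]'; python3 -m pendant '[[0,0,0.2,0,0,0,0],[0,0,0.2,0,0,0,0],[0,0,0.2,0,0,0,0],[0,0,0.2,0,0,0,0]]'; python3 - <<'E'
from h import *
go([528,-31,130],.252)
import pickle
s=grab("side");p=sense()["ee_pos"];t=grab("top");pickle.dump((t,s),open("i.pkl","wb"))
save(s,"i.png",(285,165,365,235),8)
print("tip",proj(s,[p+[0,0,-72.1]]),"fl",proj(s,[p+[0,0,-30]]),"hole",proj(s,[[528,-31,40],[528,-31,59]]))
g=cv2.cvtColor(s["pixels"],cv2.COLOR_RGB2GRAY);print(g[196:228,316:346])
E
```

```text
t: 13.7
ee_pos: [526.0, -28.0, 156.9]
orientation: [-1.919, -2.485, 0.0]
ft_force: [-0.0, 0.2, 0.1]
finger_gap: 14.3
grasp_force: 58.8
t: 14.03
ee_pos: [527.6, -31.8, 152.1]
orientation: [-1.925, -2.482, 0.001]
ft_force: [0.2, -0.5, -1.4]
finger_gap: 14.3
grasp_force: 58.8
row [0.03 0.02 0.88] [-0.01 -0.   -0.01] t 14.03 at [527.6 -31.8 152.1] F [ 0.2 -0.5 -1.4] gap 14.3
tip [[329.44678422 208.07509164]] fl [[329.89626811 194.95317883]] hole [[329.03115876 220.05030626]
 [329.22626595 214.35665973]]
[[194 195 194 192 195 197 200 206 210 203 176 147 130 122 121 129 139 158
  190 210 215 214 213 214 214 214 214 213 214 214]
 [195 195 195 193 196 195 195 199 203 205 197 179 149 126 124 141 167 185
  204 212 214 214 215 214 214 214 215 213 214 214]
 [195 194 196 196 194 188 188 187 190 194 196 187 158 126 125 155 195 208
  212 214 215 213 214 214 213 214 214 214 215 214]
 [187 189 188 188 181 168 162 159 161 162 165 162 142 123 123 159 202 213
  214 214 214 214 214 214 214 213 215 213 213 214]
 [160 160 162 161 155 147 144 144 144 145 142 140 124 117 122 164 203 213
  214 214 214 215 214
[... 2705 characters left out ...]
142 150 154 155 157 158
  159 153 147 143 138 135 133 131 131 132 132 140]
 [126 120 121 131 134 126 122 124 130 139 145 151 154 159 159 159 154 155
  152 143 134 134 132 128 130 133 131 131 135 139]
 [134 126 116 115 117 114 111 115 135 152 155 158 161 161 159 156 143 139
  139 132 132 131 132 132 131 131 132 131 132 139]
 [132 131 122 112 108  99  97 102 133 161 161 159 164 158 145 142 133 132
  133 132 130 130 130 130 131 132 129 133 133 140]
 [128 131 131 127 111 101 101 117 145 175 164 145 146 142 136 133 133 133
  132 131 130 131 131 133 131 133 132 133 134 140]
 [127 130 129 132 134 130 130 144 150 153 147 135 131 134 132 134 133 135
  133 132 129 130 132 130 133 134 135 134 138 138]]
```

View pics/i.png

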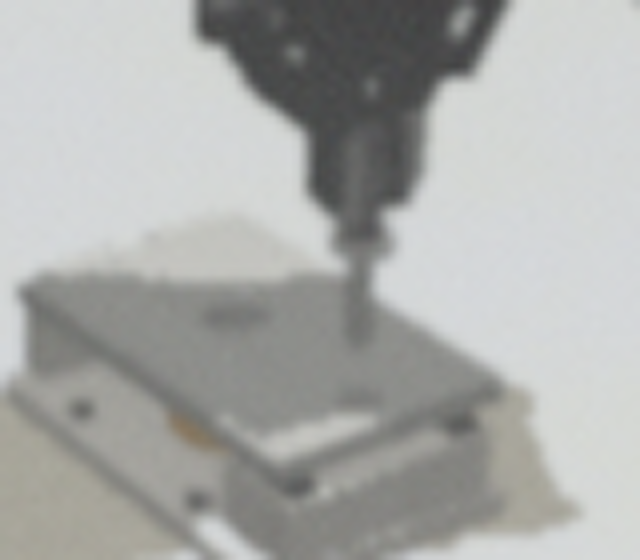

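In the crop the tip is at (358,345) and the lid hole at (358,398). That is aligned to within about 1 mm, so I'll lower slowly into the lid and watch the force.

```bash
python3 -m pendant '[[0.02,0.03,0.3,0,0,0,0],[0.02,0.03,0.6,0,0,0,0],[0.02,0.03,0.8,0,0,0,0],[0.02,0.03,1.0,0,0,0,0],[0.02,0.03,1.2,0,0,0,0],[0.02,0.03,1.3,0,0,0,0],[0.02,0.03,1.3,0,0,0,0],[0.02,0.03,1.3,0,0,0,0]]'; python3 -c "
from h import *
go([528.3,-31.2,86.1],.252)"
```

```text
t: 14.8
ee_pos: [528.1, -30.2, 119.9]
orientation: [-1.924, -2.484, 0.0]
ft_force: [-0.1, 0.5, -0.6]
finger_gap: 14.5
grasp_force: 58.8
row [-0.04 -0.    1.35] [-0.   -0.    0.01] t 14.8 at [528.1 -30.2 119.9] F [-0.1  0.5 -0.6] gap 14.5
```

```bash
python3 -m pendant '[[-0.03,0,0,0,0,0,0],[-0.03,0,0.1,0,0,0,0],[-0.03,0,0.2,0,0,0,0],[-0.03,0,0.3,0,0,0,0],[-0.03,0,0.4,0,0,0,0],[-0.03,0,0.5,0,0,0,0],[-0.03,0,0.5,0,0,0,0]]'; python3 -c "
from h import *
go([528.3,-31.2,86.1],.252)"
```

```text
t: 15.38
ee_pos: [528.1, -31.0, 107.0]
orientation: [-1.923, -2.483, 0.001]
ft_force: [0.3, -0.6, -1.4]
finger_gap: 14.5
grasp_force: 58.8
row [-0.01  0.    0.83] [-0.01 -0.    0.01] t 15.38 at [528.1 -31.  107. ] F [ 0.3 -0.6 -1.4] gap 14.5
```

The tip is at 35 mm, inside the block hole, with no side force. I'll go on down to flange contact and press.

```bash
python3 -m pendant '[[0,0,0.2,0,0,0,0],[0,0,0.4,0,0,0,0],[0,0,0.6,0,0,0,0],[0,0,0.7,0,0,0,0],[0,0,0.8,0,0,0,0],[0,0,0.84,0,0,0,0],[0,0,0.88,0,0,0,0],[0,0,0.88,0,0,0,0],[0,0,0.88,0,0,0,0]]'; python3 -c "
from h import *
go([528.3,-31.2,86.1],.252)"
```

```text
t: 16.13
ee_pos: [528.4, -31.2, 86.1]
orientation: [1.923, 2.483, -0.0]
ft_force: [-2.7, -2.0, 6.8]
finger_gap: 14.4
grasp_force: 59.9
row [ 0. -0.  0.] [0.01 0.01 0.01] t 16.13 at [528.4 -31.2  86.1] F [-2.7 -2.   6.8] gap 14.4
```

```bash
python3 -m pendant '[[0,0,0.06,0,0,0,0],[0,0,0.12,0,0,0,0],[0,0,0.16,0,0,0,0],[0,0,0.16,0,0,0,0],[0,0,0.16,0,0,0,0],[0,0,0.16,0,0,0,0]]'; python3 - <<'E'
from h import *
go([528.3,-31.2,86.1],.252)
s=grab("side");P=cloud(s);rel=P[...,:2]-JIG;c,n=np.cos(YAW),np.sin(YAW)
lx=rel@[c,n];ly=rel@[-n,c]+10
k=(abs(lx)<40)&(ly>-40)&(ly<60)&(P[...,2]>44)&(P[...,2]<66)
a=np.polyfit(ly[k],P[k][:,2],1);print(k.sum(),"lid",-a[0],np.polyval(a,[77.5,-65]))
save(s,"j.png",(285,155,365,235),7)
E
```

```text
t: 16.63
ee_pos: [528.7, -31.3, 85.6]
orientation: [1.921, 2.48, 0.002]
ft_force: [-14.6, -1.2, 45.1]
finger_gap: 14.2
grasp_force: 64.4
row [ 0.01 -0.01 -0.02] [0.04 0.03 0.01] t 16.63 at [528.7 -31.3  85.6] F [-14.6  -1.2  45.1] gap 14.2
359 lid 0.0026424981997686474 [54.15998904 54.53654503]
```

View pics/j.png

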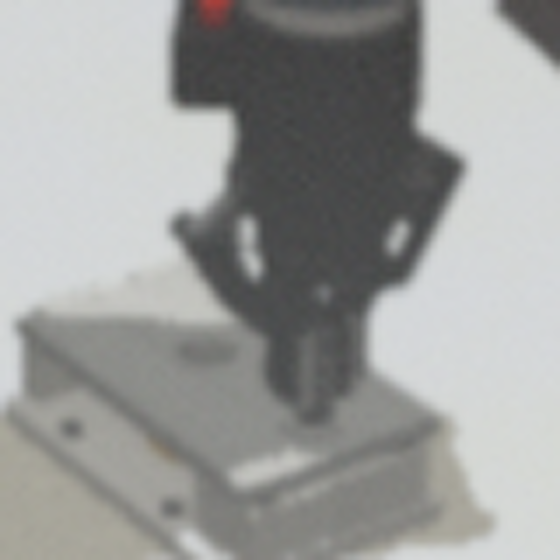

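The picture shows the lid shut flat, measured at 0.003 rad, with the flange seated on it under the fingers at about (312,420). The 45 N press is more than needed, so I'll ease it to about 25 N and hand in.

```bash
python3 -m pendant '[[0,0,-0.04,0,0,0,0],[0,0,-0.08,0,0,0,0],[0,0,-0.08,0,0,0,0],[0,0,-0.08,0,0,0,0],[0,0,-0.08,0,0,0,0],[0,0,-0.08,0,0,0,0]]'
```

```text
t: 17.18
ee_pos: [528.5, -31.3, 85.9]
orientation: [1.922, 2.481, 0.001]
ft_force: [-8.3, -0.5, 26.5]
finger_gap: 14.3
grasp_force: 61.6
```

```bash
python3 -c "
from h import *
print(order.close_job())"
```

```text
the job is handed in; nothing more can be done
None
```

The job is handed in: the collar is seated on the post, the lid was measured at about 0.003 rad, the pin is fully down with its flange on the lid, and the arm is still pressing with about 26 N (17.2 s used of 72; the verdict was not shown).

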